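# Fetch the beetle feeding block from behind the culture jars

## Robot

A 7-joint arm with a two-finger parallel gripper is mounted at the origin on the work surface. World frame = base frame: x ahead of the robot, y to its left, z up, the work surface at z = 0. Lengths are in m, angles in rad, forces in N, time in s.
With the tool pointing down it reaches from about 0.4 to 0.925 m from the base axis. Payload 4.1 kg.
Tool frame: the origin (TCP) lies at the very end of the fingers, on their centre line; the grasp point (between the pads) lies 19 mm behind it (arm.hold_point_z is the distance from the TCP to the grasp point, in m); z points along the fingers, y is the line along which they close (so a half turn about z gives the same grasp; the last joint's range is limited). The gripper opens to 85 mm and grips with 20 to 120 N. Pads are 22 mm wide; open, the fingers measure 114 mm over their backs; the gripper's body (76 mm by 85 mm) begins 54 mm behind the grasp point. The pads swing forward as they close: fully open they stand 13 mm farther back than shut.
Start: joints at [1.075, 0.398, 0.045, 1.537, -0.019, 1.207, -0.051], TCP at [0.251, -0.6, 0.231] pointing down, gripper open.
Joint ranges: [-2.82, 2.82], [-0.49, 2.23], [-1.37, 1.46], [0, 2.46], [-1.36, 4.5], [0.23, 2], [-2.94, 2.94]. Speed limits (rad/s): [2.57, 2.57, 3.14, 3.14, 3.14, 3.14, 3.14].

## Interface

Orientations are given as a unit quaternion [x, y, z, w].
In Python, from workcell import arm gives the robot as it stands. The module is installed in compiled form; this text tells all that it offers.
- The arm moves only by the tool move_arm, never from a script. Its argument "series" is a list of rows, each a list of 2 entries, a list of its own where there are three numbers: the shift along the tool's x, y, z in cm, then the turn about the tool's z in degrees. A call has 1 to 8 rows; each row shifts and turns the commanded pose from where the row before left it, along the tool's axes as they then stand; what a row does not reach is not made up. A row lasts 1/10 s, in which the tool goes at most 50 mm and 8.59 degrees, less where a joint would pass 70% of its speed; a pose out of reach is approached as far as the arm can. A call is refused whole if a number of a shift passes 5 or a number of a turn 8.59, either way. A call with a gripper value outside its range is refused whole. "gripper" is the opening in per cent of the stroke, from 0 (shut) to 100 (fully open), set as the call begins (left out, the last holds). The fingers move at their own pace and stop on an object; "grip_force" is the grip in N (left out, the last holds). Time passes only in rows, so rows that do not move let the fingers close. It gives the time, the measured TCP pose, the force, the opening and the grip force at its end, in the units of the state.
- arm.state(): the state, without advancing time (a new reading comes with each control period).
- arm.grab_frame(name): name is "side" or "top"; returns (picture, depth): 384x512x3 uint8, red, green, blue; 384x512 float32, m along the optical axis (not along the pixel's ray), 0 where there is no reading.
- arm.get_calibration(name): a dict with "mtx" (3x3 intrinsics, pixels), "rvec" (rotation vector, rad) and "tvec" (3), from world to camera coordinates, as OpenCV has them. Camera axes: x right, y down, z forward; pixel columns grow to the right and rows downward; lengths in m; the calibration is good to about 2 mm. A picture is of the moment at which its call begins. get_calibration takes no time and is no camera call.
- arm.job_done(): hands the job in; it is judged then, once.
The state is a dict: "clock": time; "joints": joint angles; "dq": joint speeds; "tau": joint torques, N m; "position": TCP position; "orientation": TCP orientation; "ft_force": force on the tool from outside, world axes, zero at the start; "torque": the same for the moment, N m; "grip_width": finger opening in m; "gripper_force": force on a finger pad.
Only numpy, scipy, OpenCV 4.12 (cv2) and the standard library are available. Lean on these libraries where they do the work, as an engineer would, in place of code of your own. Each camera call takes 0.05 s, during which the arm holds its last target. There are 200 camera calls.

## Task

The wooden beetle feeding block lies close behind the row of three jars on the little wire shelf. First stand all three jars aside on the steel tray, then lay the block flat in the middle of the white rearing case, long side along the case's long side, and only then put every jar back on the shelf on the very spot where it stood. Keep the jars upright, set them down without dropping them, and leave the mister, the cups and the scoop alone.

Things in the scene. Friction and masses are not known exactly. Their poses are not given: they have to be found in the camera images.
- shelf: Low chrome wire shelf with a black liner board, fixed; deck 200 mm (x) by 278 mm (y), deck top 32 mm above the table. Origin: centre of its foot at table height. Its y axis runs along the row of jars; its +x side is the back and has a low wire ledge along the edge, 16 mm above the deck. The jars stand side by side along y at about x = -45 mm, 80 mm apart (the order differs each time), and the block lies behind them.
- tray: Empty shallow metal tray, fixed, 190 mm (x) by 260 mm (y), the side area for the jars. Origin: underside of its centre; inner floor 4 mm above the origin, walls 4 mm thick, rim 15 mm above the table. Room for three jars in a row along its y axis, 80 mm apart.
- case: Shallow white open rearing case, fixed, 180 mm (x) by 260 mm (y, its long side), 55 mm high. Origin: underside of its centre; inner floor 4 mm above the origin, walls 4 mm thick; inside, a dark round strip of bark, 23 mm high, lies across the +y end, between y = 103 and 125 mm (a thin twig beside it reaches to y = 98 mm).
- bottle: White plastic culture bottle, round, 110 mm high, 66 mm in diameter up to 68 mm, then a narrower white screw cap, 54 mm in diameter, from 80 mm to the top, with a grey dot on it; loose, about 0.3 kg. Origin: centre of its underside, z up. Which way it is turned does not matter.
- glass_jar: Straight round glass jar, 86 mm high and 60 mm in diameter, dark flat metal lid of the same diameter on the top 16 mm with a bright disc on it; loose, about 0.3 kg. Origin: centre of its underside, z up. Which way it is turned does not matter.
- canister: Square clear plastic canister with a square grey lid and a white square on top, 54 by 54 mm (rounded edges), 96 mm high; loose, about 0.24 kg. Origin: centre of its underside, z up; x and y axes square to its sides. Which way it is turned does not matter.
- block: Wooden feeding block with two round cup hollows in its top, 50 mm (x) by 130 mm (y) and 28 mm high, bark on its two ends; loose, about 0.11 kg. Origin: centre of its underside. It lies flat behind the jars, 3 to 20 mm from them, too close for fingers to go between; behind it 40 mm or more are free up to the ledge.
- mister: Bystander: clear spray bottle with white head, 68 mm in diameter, 170 mm high, beyond the work. Origin: centre of its underside. Leave it alone.
- cups: Bystander: stack of two clear lidded cups, 68 mm in diameter, 82 mm high, beyond the work. Origin: centre of its underside. Leave it alone.
- scoop: Bystander: spoon with a wooden handle, 190 mm long, lying flat beyond the work. Origin: on its underside, x along the spoon. Leave it alone.

How it is judged:
By the outcome, as a careful person would: the job done as asked, in the order asked, and still so for the second after the job is handed in, with the robot touching nothing.
It also fails if it takes over 152 s, if anything falls off the work surface, if the arm or the gripper's body presses on something with over 40 N, if the wrist force passes 120 N, or if a joint passes its speed limit or range.

## Working session

There is one attempt and no reset: what is moved stays moved. The work goes in short steps, Python scripts to look and compute and a tool call to move; the robot and the scene stay as the last step left them, time stands still between calls to the robot, and variables do not carry over. Pictures are saved under pics/ and viewed, at most 14 in all, crops included, and the job is handed in when it is done.

Besides the shell and the picture viewer there is one more tool, called after "Request:" as a command line: name --argument value ..., lists and objects as JSON in quotes. move_arm: Moves the arm, as the interface text tells. Its arguments: {"type":"object","properties":{"series":{"type":"array","items":{"type":"array"}},"gripper":{"type":"number"},"grip_force":{"type":"number"}},"required":["series"]}

```bash
mkdir -p pics
cat > h.py <<'E'
import numpy as np, cv2
from workcell import arm
def cal(n):
    c=arm.get_calibration(n); R=cv2.Rodrigues(np.array(c['rvec'],float))[0]
    return np.array(c['mtx'],float),R,np.array(c['tvec'],float).ravel()
def ray(n,u,v,z):
    K,R,t=cal(n); d=R.T@np.linalg.solve(K,[u,v,1.]); o=-R.T@t
    return o+d*(z-o[2])/d[2]
def cloud(n,D):
    K,R,t=cal(n); v,u=np.mgrid[:D.shape[0],:D.shape[1]]
    P=np.stack([(u-K[0,2])*D/K[0,0],(v-K[1,2])*D/K[1,1],D],-1)
    return (P-t)@R
def shot(n,tag):
    I,D=arm.grab_frame(n); cv2.imwrite(f'pics/{tag}.png',I[:,:,::-1]); np.savez(f'pics/{tag}.npz',I=I,D=D); return I,D
E
python3 - <<'E'
from h import *
for n in('top','side'):
    shot(n,n+'0'); K,R,t=cal(n); print(n,K.round(1).tolist(),(-R.T@t).round(3),R.round(2).tolist())
print(arm.state())
E
```

```text
top [[434.5, 0.0, 252.0], [0.0, 434.5, 189.1], [0.0, 0.0, 1.0]] [ 0.51  -0.012  1.173] [[-0.01, -1.0, -0.03], [-1.0, 0.01, -0.1], [0.1, 0.03, -0.99]]
side [[393.5, 0.0, 252.7], [0.0, 393.5, 191.6], [0.0, 0.0, 1.0]] [0.528 0.853 0.682] [[-1.0, -0.08, -0.02], [-0.03, 0.58, -0.81], [0.08, -0.81, -0.58]]
{'clock': 0.1, 'joints': array([ 1.07500802,  0.39913469,  0.04501527,  1.53774641, -0.01872447,
        1.20689342, -0.05066383]), 'dq': array([ 8.80472292e-04, -2.74729845e-03, -3.13409986e-04, -3.29379674e-03,
       -7.35495530e-04, -2.28054062e-03, -4.51018804e-05]), 'tau': array([ 3.08789116e-03, -4.76263833e+01,  1.36965629e+00, -2.54948795e+01,
        1.18713043e-02,  5.08934230e-03, -1.35344817e-05]), 'position': array([ 0.25102182, -0.59896131,  0.23035952]), 'orientation': array([ 9.80368294e-01,  1.97173104e-01, -2.18239876e-04, -8.52778109e-04]), 'ft_force': array([-0.14764402,  0.88213816, -0.44042372]), 'torque': array([-0.00793694, -0.04101142, -0.02186072]), 'gripper_force': 0.0, 'grip_width': 0.0856088707082828}
```

View pics/top0.png

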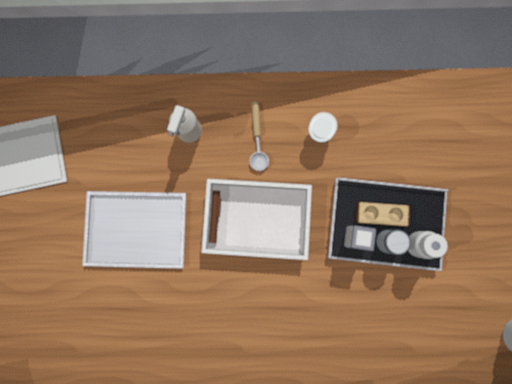

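View pics/side0.png

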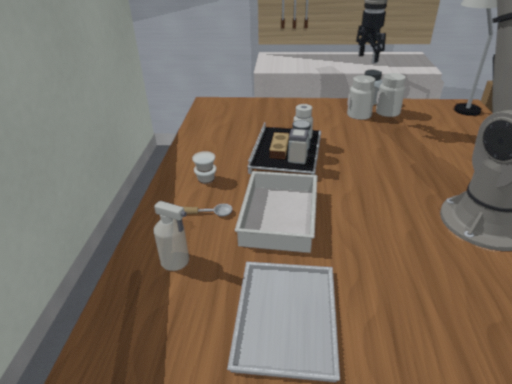

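The top view shows the tray (u 85–186, v 192–269), the case (204–311, 181–259, bark at the left) and the shelf (330–447, 180–269). On the shelf are the canister (363,238), glass jar (397,242), bottle (432,245) and block (384,214).

```bash
cat > m.py <<'E'
from h import *
f=np.load('pics/top0.npz'); I,D=f['I'],f['D']; W=cloud('top',D)
cv2.imwrite('pics/crop0.png',cv2.resize(I[170:280,320:460,::-1],None,fx=5,fy=5,interpolation=cv2.INTER_CUBIC))
def comps(m,lab,z,mn=40):
    n,L,s,c=cv2.connectedComponentsWithStats(m.astype(np.uint8))
    for i in range(1,n):
        if s[i,4]<mn: continue
        vu=np.argwhere(L==i); p=np.median(W[L==i][:,2])
        pts=np.array([ray('top',u,v,z or p)[:2] for v,u in vu],np.float32)
        r=cv2.minAreaRect(pts); print(lab,'area',s[i,4],'px',c[i].round(1),'z',p.round(3),'rect',np.round(r[0],4),np.round(r[1],4),round(r[2],1),'mean',pts.mean(0).round(4))
Z=W[...,2]; v,u=np.mgrid[:384,:512]; sh=(u>322)&(u<460)&(v>170)&(v<285)
comps(sh&(Z>0.105),'jar',None)
comps(sh&(Z>0.050)&(Z<0.07)&(I[...,0]>I[...,2].astype(int)+30),'block',0.06)
ca=(u>195)&(u<320)&(v>170)&(v<268)
comps(ca&(Z>0.045)&(Z<.065),'caserim',0.055)
tr=(u>75)&(u<196)&(v>182)&(v<278)
comps(tr&(Z>0.011)&(Z<.025),'trayrim',0.015)
comps(sh&(Z>.022)&(Z<.055),'shelf',0.032,500)
g=(I.min(-1)>110); comps(tr&g,'traybright',0.015,500)
E
python3 m.py
```

```text
jar area 550 px [362.7 238.3] z 0.129 rect [ 0.4934 -0.2451] [0.0576 0.0536] 80.8 mean [ 0.4931 -0.2453]
jar area 533 px [397.1 242.2] z 0.12 rect [ 0.4836 -0.3284] [0.0618 0.0568] 89.5 mean [ 0.4831 -0.3286]
jar area 608 px [431.8 245.5] z 0.143 rect [ 0.4754 -0.4005] [0.0716 0.0577] 89.5 mean [ 0.4753 -0.4013]
block area 744 px [383.1 213.9] z 0.062 rect [ 0.553  -0.3141] [0.1319 0.0504] 85.3 mean [ 0.5531 -0.3144]Traceback (most recent call last):
  File "m.py", line 15, in <module>
    comps(ca&(Z>0.045)&(Z<.065),'caserim',0.055)
    ~~~~~^^^^^^^^^^^^^^^^^^^^^^^^^^^^^^^^^^^^^^^
  File "m.py", line 9, in comps
    pts=np.array([ray('top',u,v,z or p)[:2] for v,u in vu],np.float32)
                  ~~~^^^^^^^^^^^^^^^^^^
  File "h.py", line 7, in ray
    K,R,t=cal(n); d=R.T@np.linalg.solve(K,[u,v,1.]); o=-R.T@t
          ~~~^^^
  File "h.py", line 4, in cal
    c=arm.get_calibration(n); R=cv2.Rodrigues(np.array(c['rvec'],float))[0]
ValueError: time passes only in moves, steps and waits
```

View pics/crop0.png

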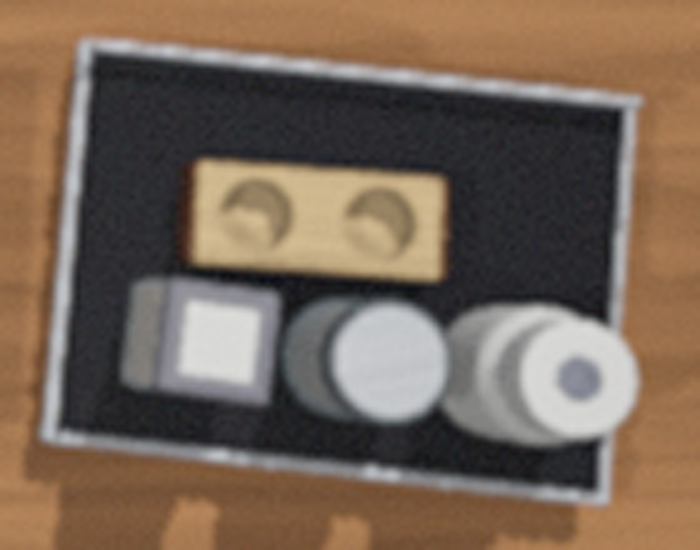

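```bash
python3 - <<'E'
import re
s=open('h.py').read()
s=s.replace("def cal(n):","import functools\n@functools.lru_cache(None)\ndef cal(n):"); open('h.py','w').write(s)
s=open('m.py').read()
s=s.replace("comps(sh&(Z>0.105),'jar',None)","comps(sh&(Z>0.122)&(Z<.136)&(u<380),'can',.128)\ncomps(sh&(Z>0.113)&(Z<.125)&(u>380)&(u<415),'glass',.118)\ncomps(sh&(Z>0.136),'bot',.142)")
s+='''
for lab,z,q in (('shelf ledge/deck corners',.032,[(80,40),(640,100),(606,500),(42,438)]),):
    print(lab,[ray('top',(a+.5)/5-.5+320,(b+.5)/5-.5+170,z)[:2].round(4).tolist() for a,b in q])
for lab,z,a,b in(('can',.128,220,345),('glass',.118,389,361),('bot',.142,580,379),('block',.06,318,220)):
    print(lab,ray('top',(a+.5)/5-.5+320,(b+.5)/5-.5+170,z).round(4))
'''
open('m.py','w').write(s)
E
python3 m.py
```

```text
can area 524 px [363.3 238.4] z 0.129 rect [ 0.4932 -0.2468] [0.0548 0.0537] 80.8 mean [ 0.493  -0.2469]
glass area 506 px [397.6 242.2] z 0.12 rect [ 0.4836 -0.3301] [0.0596 0.0569] 89.5 mean [ 0.483  -0.3304]
bot area 444 px [435.1 245.8] z 0.144 rect [ 0.4742 -0.4089] [0.0555 0.0508] 89.5 mean [ 0.4746 -0.4092]
block area 744 px [383.1 213.9] z 0.062 rect [ 0.553  -0.3141] [0.1319 0.0504] 85.3 mean [ 0.5531 -0.3144]
caserim area 1345 px [256.9 218.9] z 0.056 rect [0.5442 0.0064] [0.2704 0.1902] 85.8 mean [0.5445 0.0066]
trayrim area 1094 px [132.9 229.8] z 0.016 rect [0.5207 0.3347] [0.2685 0.1982] 88.3 mean [0.52   0.3392]
shelf area 6008 px [386.5 219.9] z 0.034 rect [ 0.5285 -0.335 ] [0.2915 0.2111] 83.0 mean [ 0.539  -0.3299]
traybright area 7735 px [134.2 229.3] z 0.006 rect [0.5219 0.336 ] [0.2738 0.2033] 88.3 mean [0.5212 0.3356]
shelf ledge/deck corners [[0.6511, -0.2016], [0.6158, -0.4912], [0.4102, -0.463], [0.4439, -0.1762]]
can [ 0.4925 -0.2477  0.128 ]
glass [ 0.484  -0.3299  0.118 ]
bot [ 0.4755 -0.4104  0.142 ]
block [ 0.554  -0.3146  0.06  ]
```

```bash
cat >> h.py <<'E'
def tool():
    s=arm.state(); from scipy.spatial.transform import Rotation as Ro
    return s,np.array(s['position']),Ro.from_quat(s['orientation']).as_matrix()
def go(x,y,z,psi):
    "shift (tool axes, cm, after turning) and turn to reach pose; psi = world angle of tool y"
    s,p,M=tool(); a=np.degrees(np.arctan2(M[1,1],M[0,1])); c,sn=np.cos(np.radians(psi)),np.sin(np.radians(psi))
    d=(np.array([x,y,z])-p)*100
    print('pos',p.round(4),'psi',a.round(2),'tilt',M[:,2].round(3),'w',round(s['grip_width'],4),'F',np.round(s['ft_force'],1),'t',round(s['clock'],1))
    print('turn',round(a-psi,2),'tool shift', np.round([-sn*d[0]+c*d[1], c*d[0]+sn*d[1], -d[2]],2))
E
python3 - <<'E'
from h import *
go(.493,-.247,.20,-8)
f=np.load('pics/top0.npz'); I,D=f['I'],f['D']; W=cloud('top',D);Z=W[...,2]
# white square of the canister, case long rims, shelf
v,u=np.mgrid[:384,:512]
def rect(m,z,lab):
    c=max(cv2.findContours(m.astype(np.uint8),0,cv2.CHAIN_APPROX_NONE)[0],key=cv2.contourArea).reshape(-1,2)
    p=np.array([ray('top',a,b,z)[:2] for a,b in c],np.float32); print(lab,cv2.minAreaRect(p))
rect((I.min(-1)>185)&(u>350)&(u<380)&(v>225)&(v<252),.128,'white')
m=(Z>.045)&(Z<.065)&(u>195)&(u<320)&(v>170)&(v<268)
for lab,q,h in(('far',m&(v<195)&(u>215)&(u<300),1),('near',m&(v>245)&(u>215)&(u<300),1),('left',m&(u<215)&(v>190)&(v<250),0),('right',m&(u>295)&(v>195)&(v<248),0)):
    P=np.array([ray('top',a,b,.055)[:2] for b,a in np.argwhere(q)]); k=np.polyfit(P[:,1-0],P[:,0],1) if h else np.polyfit(P[:,0],P[:,1],1)
    print(lab,'slope deg',np.degrees(np.arctan(k[0])).round(2),'mean',P.mean(0).round(4))
E
```

```text
pos [ 0.251  -0.599   0.2304] psi -67.26 tilt [-0.001  0.002 -1.   ] w 0.0856 F [-0.1  0.9 -0.4] t 0.1
turn -59.26 tool shift [38.22 19.06  3.04]
white ((0.4941256642341614, -0.24737846851348877), (0.03414347395300865, 0.034626614302396774), 80.8339614868164)
far slope deg 4.29 mean [0.6342 0.0037]
near slope deg 4.21 mean [0.4536 0.0061]
left slope deg -4.26 mean [0.5432 0.1368]
right slope deg -4.02 mean [ 0.5363 -0.1233]
```

Request:
move_arm --series '[[[0,0,0],-8.5],[[0,0,0],-8.5],[[0,0,0],-8.5],[[0,0,0],-8.5],[[0,0,0],-8.5],[[0,0,0],-8.5],[[0,0,0],-8.5]]' --gripper 100 --grip_force 40

```text
clock: 0.8
position: [0.2511, -0.5991, 0.2307]
orientation: [0.751, 0.66, 0.0, -0.001]
ft_force: [-0.3, 0.4, 0.7]
grip_width: 0.0851
gripper_force: 0.0
```

Request:
move_arm --series '[[[4,2,0],0],[[4,2,0],0],[[4,2,0],0],[[4,2,0],0],[[4,2,0],0],[[4,2,0],0],[[4,2,0],0],[[4,2,0],0]]'

```text
clock: 1.6
position: [0.4534, -0.3023, 0.231]
orientation: [0.753, 0.658, -0.0, -0.0]
ft_force: [0.5, -0.6, -0.1]
grip_width: 0.0856
gripper_force: 0.0
```

Request:
move_arm --series '[[[4,2,0],0],[[2.2,1,1.5],0],[[0,0,1.5],0],[[0,0,0],0],[[0,0,0],0],[[0,0,0],0]]'

```text
clock: 2.2
position: [0.491, -0.2478, 0.202]
orientation: [0.754, 0.657, 0.0, 0.001]
ft_force: [-0.5, -0.6, -0.3]
grip_width: 0.0853
gripper_force: 0.0
```

Run:
```python
from h import *
go(.493,-.247,.08,-8.5)
shot('side','s1')
I,D=shot('top','t1')
```

```text
pos [ 0.491  -0.2478  0.202 ] psi -7.87 tilt [ 0.001 -0.001 -1.   ] w 0.0853 F [-0.5 -0.6 -0.3] t 2.2
turn 0.63 tool shift [ 0.11  0.19 12.2 ]
```

View pics/s1.png

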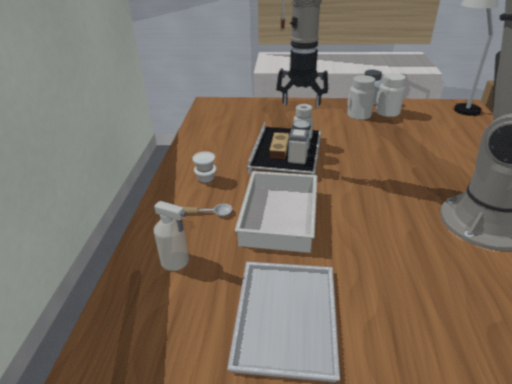

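The side view has the open gripper at (302,85), right above the canister at (299,147), so I go down and grip.

Request:
move_arm --series '[[[0.1,0.2,2],0.6],[[0,0,2],0],[[0,0,2],0],[[0,0,2],0],[[0,0,2],0],[[0,0,2],0],[[0,0,0.2],0],[[0,0,0],0]]'

```text
clock: 3.1
position: [0.4932, -0.2463, 0.0796]
orientation: [0.757, 0.653, -0.0, -0.0]
ft_force: [-0.6, -0.2, 0.3]
grip_width: 0.0851
gripper_force: 0.0
```

Request:
move_arm --series '[[[0,0,0],0],[[0,0,0],0],[[0,0,0],0],[[0,0,0],0],[[0,0,0],0],[[0,0,0],0],[[0,0,0],0],[[0,0,0],0]]' --gripper 0 --grip_force 30

```text
clock: 3.9
position: [0.4943, -0.2464, 0.0806]
orientation: [0.757, 0.654, 0.0, 0.001]
ft_force: [-0.2, -0.5, 5.8]
grip_width: 0.0538
gripper_force: 32.7
```

Run:
```python
from h import *
go(.493,-.247,.08,-8.5)
s=arm.state(); print(s['gripper_force'])
shot('top','t2')
I=cv2.imread('pics/t2.png'); cv2.imwrite('pics/c2.png',cv2.resize(I[150:280,310:460],None,fx=4,fy=4))
```

```text
pos [ 0.4943 -0.2464  0.0806] psi -8.37 tilt [ 0.002 -0.001 -1.   ] w 0.0538 F [-0.2 -0.5  5.8] t 3.9
turn 0.13 tool shift [-0.08 -0.12  0.06]
32.690192610025406
```

View pics/c2.png

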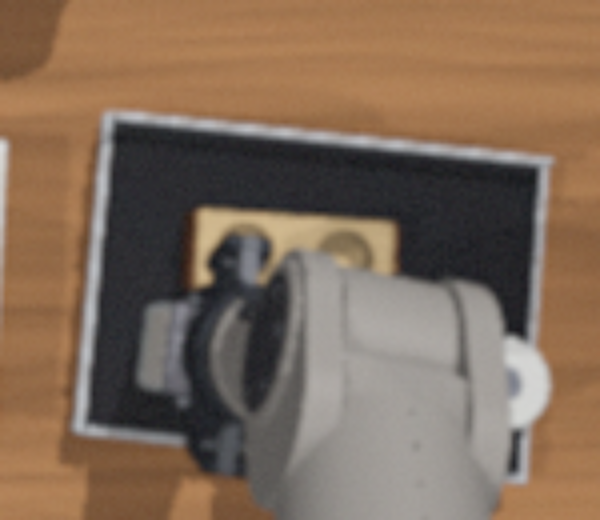

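Request:
move_arm --series '[[[0,0,-1],0],[[0,0,-2],0],[[0,0,-2.5],0],[[0,0,-2.5],0],[[0,0,-2],0],[[1,0,0],-3.4],[[2,0,0],-3.3],[[3,0,0],0]]'

```text
clock: 4.75
position: [0.4961, -0.1859, 0.1785]
orientation: [0.718, 0.696, -0.001, -0.001]
ft_force: [0.4, -0.1, -2.8]
grip_width: 0.0538
gripper_force: 32.6
```

Request:
move_arm --series '[[[4,0,0],0],[[4.5,0,0],0],[[4.5,0,0],0],[[4.5,0,0],0],[[4.5,0,0],0],[[4.5,0,0],0],[[4.5,0,0],0],[[4.5,0,0],0]]'

```text
clock: 5.55
position: [0.5054, 0.1712, 0.1784]
orientation: [0.716, 0.698, -0.001, -0.001]
ft_force: [-0.1, 0.1, -2.9]
grip_width: 0.0538
gripper_force: 32.6
```

Request:
move_arm --series '[[[4.5,0,0],0],[[4.5,0,0],0],[[4.5,0,0],0],[[4,0,0],0],[[3,0,0],0],[[2,0,0],0],[[1,0,0],0],[[0,0,0],0]]'

```text
clock: 6.35
position: [0.5123, 0.4052, 0.1784]
orientation: [0.716, 0.698, -0.001, -0.001]
ft_force: [-0.6, -0.6, -2.8]
grip_width: 0.0535
gripper_force: 32.5
```

Run:
```python
from h import *
go(.5234,.415,.053,-1.7)
I,D=shot('top','t3')
```

```text
pos [0.5123 0.4052 0.1784] psi -1.44 tilt [-0.002 -0.    -1.   ] w 0.0535 F [-0.6 -0.6 -2.8] t 6.3
turn 0.26 tool shift [ 1.01  1.08 12.54]
```

View pics/t3.png

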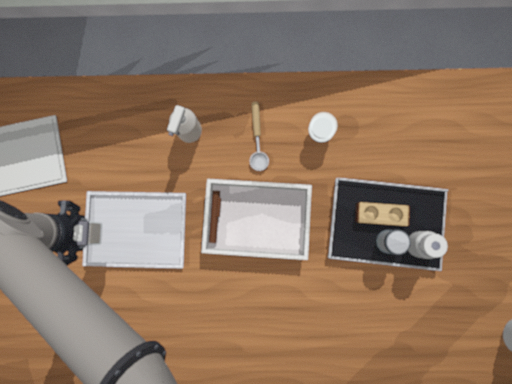

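The canister hangs at the left end of the tray (about (82,232)). The glass jar and bottle are still on the shelf, undisturbed. I lower it.

Request:
move_arm --series '[[[0.5,0.5,1],0],[[0.5,0.6,2],0],[[0,0,3],0],[[0,0,2.5],0],[[0,0,1.5],0],[[0,0,1],0],[[0,0,0.6],0],[[0,0,0.3],0]]'

```text
clock: 7.2
position: [0.5261, 0.4134, 0.0604]
orientation: [0.717, 0.697, 0.0, 0.0]
ft_force: [0.1, 0.2, -2.5]
grip_width: 0.0534
gripper_force: 32.5
```

Request:
move_arm --series '[[[0,0,0.2],0],[[0,0,0.2],0],[[0,0,0.1],0],[[0,0,0],0],[[0,0,0],0],[[0,0,0],0]]'

```text
clock: 7.8
position: [0.5257, 0.4133, 0.0554]
orientation: [0.717, 0.697, 0.0, 0.0]
ft_force: [-0.5, -0.6, -3.5]
grip_width: 0.0535
gripper_force: 32.5
```

Request:
move_arm --series '[[[0,0,0.1],0],[[0,0,0.1],0],[[0,0,0],0],[[0,0,0],0]]'

```text
clock: 8.2
position: [0.5256, 0.4132, 0.0531]
orientation: [0.717, 0.697, -0.0, 0.0]
ft_force: [0.8, -0.4, -2.4]
grip_width: 0.0538
gripper_force: 32.5
```

Request:
move_arm --series '[[[0,0,0.1],0],[[0,0,0],0],[[0,0,0],0]]'

```text
clock: 8.5
position: [0.5258, 0.4135, 0.0527]
orientation: [0.717, 0.697, 0.0, 0.0]
ft_force: [-0.2, -0.7, 0.7]
grip_width: 0.0538
gripper_force: 32.7
```

Request:
move_arm --series '[[[0,0,0],0],[[0,0,0],0],[[0,0,0],0],[[0,0,0],0],[[0,0,0],0],[[0,0,0],0]]' --gripper 100

```text
clock: 9.1
position: [0.5257, 0.4133, 0.0522]
orientation: [0.717, 0.697, 0.0, 0.0]
ft_force: [-0.2, -0.2, -1.0]
grip_width: 0.0851
gripper_force: 0.0
```

Request:
move_arm --series '[[[0,0,-1],0],[[0,0,-2],0],[[0,0,-4],0],[[0,0,-5],0],[[0,0,-3],0],[[0,0,0],0]]'

```text
clock: 9.7
position: [0.5277, 0.4163, 0.2094]
orientation: [0.717, 0.697, 0.006, 0.0]
ft_force: [-0.0, -0.2, 0.6]
grip_width: 0.0856
gripper_force: 0.0
```

Run:
```python
from h import *
go(.484,-.330,.20,-7)
```

```text
pos [0.5277 0.4163 0.2094] psi -1.67 tilt [ 0.009  0.007 -1.   ] w 0.0856 F [-0.  -0.2  0.6] t 9.7
turn 5.33 tool shift [-74.6    4.76   0.94]
```

Request:
move_arm --series '[[[-2,0,0],2.7],[[-4,0,0],2.6],[[-4.7,0.3,0],0],[[-4.7,0.3,0],0],[[-4.7,0.3,0],0],[[-4.7,0.3,0],0],[[-4.7,0.3,0],0],[[-4.7,0.3,0],0]]'

```text
clock: 10.5
position: [0.505, 0.0693, 0.2022]
orientation: [0.749, 0.663, -0.0, 0.0]
ft_force: [0.7, -0.3, -0.2]
grip_width: 0.0854
gripper_force: 0.0
```

Request:
move_arm --series '[[[-4.7,0.3,0],0],[[-4.7,0.3,0],0],[[-4.7,0.3,0],0],[[-4.7,0.3,0],0],[[-4.7,0.3,0],0],[[-4.7,0.3,0],0],[[-4,0.3,0],0],[[-3,0.3,0],0]]'

```text
clock: 11.3
position: [0.4856, -0.2842, 0.2021]
orientation: [0.75, 0.662, -0.001, 0.0]
ft_force: [-0.2, 1.0, 0.7]
grip_width: 0.0854
gripper_force: 0.0
```

Request:
move_arm --series '[[[-2,0.3,0],0],[[-1,0,0],0],[[-0.5,0,0],0],[[0,0,0],0],[[0,0,0],0]]'

```text
clock: 11.8
position: [0.486, -0.3145, 0.2023]
orientation: [0.748, 0.664, 0.0, -0.0]
ft_force: [-0.1, 0.8, 0.3]
grip_width: 0.0858
gripper_force: 0.0
```

Run:
```python
from h import *
go(.484,-.330,.075,-7)
```

```text
pos [ 0.486  -0.3145  0.2023] psi -6.84 tilt [ 0.     0.001 -1.   ] w 0.0858 F [-0.1  0.8  0.3] t 11.8
turn 0.16 tool shift [-1.560e+00 -1.000e-02  1.273e+01]
```

Request:
move_arm --series '[[[-0.8,0,0.5],0],[[-0.7,0,1],0],[[0,0,2],0],[[0,0,2],0],[[0,0,2],0],[[0,0,2],0],[[0,0,2],0],[[0,0,1],0]]'

```text
clock: 12.6
position: [0.4822, -0.3306, 0.0747]
orientation: [0.749, 0.663, -0.001, -0.002]
ft_force: [-0.3, -0.2, -0.9]
grip_width: 0.0854
gripper_force: 0.0
```

Request:
move_arm --series '[[[0,0,0.3],0],[[0,0,0],0],[[0,0,0],0]]'

```text
clock: 12.9
position: [0.4845, -0.3315, 0.0752]
orientation: [0.749, 0.663, 0.0, 0.001]
ft_force: [0.8, 0.0, 0.3]
grip_width: 0.0854
gripper_force: 0.0
```

Request:
move_arm --series '[[[0,0,0],0],[[0,0,0],0],[[0,0,0],0],[[0,0,0],0],[[0,0,0],0],[[0,0,0],0],[[0,0,0],0],[[0,0,0],0]]' --gripper 0 --grip_force 40

```text
clock: 13.7
position: [0.4841, -0.3313, 0.0753]
orientation: [0.749, 0.663, -0.0, 0.001]
ft_force: [-1.7, 0.5, 6.0]
grip_width: 0.0593
gripper_force: 43.6
```

Run:
```python
from h import *
go(.484,-.330,.17,-1.7)
```

```text
pos [ 0.4841 -0.3313  0.0753] psi -6.97 tilt [ 0.001 -0.001 -1.   ] w 0.0593 F [-1.7  0.5  6. ] t 13.7
turn -5.27 tool shift [ 0.13 -0.01 -9.47]
```

Request:
move_arm --series '[[[0,0,-1],0],[[0,0,-2],0],[[0,0,-2.5],0],[[0,0,-2.5],0],[[0,0,-1.5],0],[[1,0,0],-2.7],[[2,0,0],-2.6],[[3,0.2,0],0]]'

```text
clock: 14.5
position: [0.4877, -0.27, 0.1674]
orientation: [0.717, 0.697, -0.001, -0.002]
ft_force: [-0.2, 0.0, -4.2]
grip_width: 0.0594
gripper_force: 44.4
```

Request:
move_arm --series '[[[4,0.2,0],0],[[4.5,0.2,0],0],[[4.5,0.2,0],0],[[4.5,0.2,0],0],[[4.5,0.2,0],0],[[4.5,0.2,0],0],[[4.5,0.2,0],0],[[4.5,0.2,0],0]]'

```text
clock: 15.3
position: [0.5129, 0.0865, 0.1676]
orientation: [0.716, 0.698, -0.001, -0.001]
ft_force: [0.4, -0.8, -3.8]
grip_width: 0.059
gripper_force: 44.4
```

Request:
move_arm --series '[[[4.5,0.2,0],0],[[4.5,0,0],0],[[4.5,0,0],0],[[4,0,0],0],[[3.5,0,0],0],[[2.5,0,0],0],[[1,0,0],0],[[0,0,0],0]]'

```text
clock: 16.1
position: [0.5221, 0.33, 0.1678]
orientation: [0.715, 0.699, -0.001, -0.001]
ft_force: [-0.5, -0.1, -4.4]
grip_width: 0.0593
gripper_force: 44.3
```

Run:
```python
from h import *
go(.5235,.3334,.0472,-1.7)
```

```text
pos [0.5221 0.33   0.1678] psi -1.35 tilt [-0.003 -0.    -1.   ] w 0.0593 F [-0.5 -0.1 -4.4] t 16.1
turn 0.35 tool shift [ 0.34  0.13 12.06]
```

Request:
move_arm --series '[[[0.3,0.1,1],0],[[0,0,2.5],0],[[0,0,3],0],[[0,0,2.5],0],[[0,0,1.3],0],[[0,0,0.8],0],[[0,0,0.4],0],[[0,0,0],0]]'

```text
clock: 16.9
position: [0.5262, 0.3309, 0.0546]
orientation: [0.717, 0.697, 0.0, 0.0]
ft_force: [-0.8, -0.2, -4.4]
grip_width: 0.0595
gripper_force: 44.3
```

Request:
move_arm --series '[[[0,0,0.2],0],[[0,0,0.1],0],[[0,0,0.1],0],[[0,0,0],0],[[0,0,0],0]]'

```text
clock: 17.4
position: [0.5259, 0.331, 0.0504]
orientation: [0.717, 0.697, 0.0, 0.0]
ft_force: [-0.2, 0.1, -3.2]
grip_width: 0.0589
gripper_force: 44.4
```

Request:
move_arm --series '[[[0,0,0.1],0],[[0,0,0.1],0],[[0,0,0],0],[[0,0,0],0]]'

```text
clock: 17.8
position: [0.5258, 0.3309, 0.0482]
orientation: [0.717, 0.697, -0.0, 0.0]
ft_force: [-0.0, 0.4, -3.9]
grip_width: 0.0591
gripper_force: 44.4
```

Request:
move_arm --series '[[[0,0,0.1],0],[[0,0,0],0],[[0,0,0],0]]'

```text
clock: 18.1
position: [0.526, 0.3311, 0.0474]
orientation: [0.717, 0.697, 0.0, 0.0]
ft_force: [0.1, 0.2, -4.1]
grip_width: 0.0592
gripper_force: 44.5
```

Request:
move_arm --series '[[[0,0,0.1],0],[[0,0,0],0],[[0,0,0],0]]'

```text
clock: 18.4
position: [0.5259, 0.3312, 0.0473]
orientation: [0.717, 0.697, 0.0, 0.0]
ft_force: [-2.3, -2.9, 6.2]
grip_width: 0.059
gripper_force: 45.0
```

Request:
move_arm --series '[[[0,0,0],0],[[0,0,0],0],[[0,0,0],0],[[0,0,0],0],[[0,0,0],0],[[0,0,0],0]]' --gripper 100

```text
clock: 19.0
position: [0.5258, 0.331, 0.0462]
orientation: [0.717, 0.697, -0.0, 0.0]
ft_force: [-0.0, -0.0, 0.1]
grip_width: 0.085
gripper_force: 0.0
```

Request:
move_arm --series '[[[0,0,-1],0],[[0,0,-2],0],[[0,0,-4],0],[[0,0,-5],0],[[0,0,-4],0],[[0,0,-1],0],[[-2,0,0],2.7],[[-4,0,0],2.6]]'

```text
clock: 19.8
position: [0.5209, 0.2725, 0.2159]
orientation: [0.748, 0.664, 0.0, -0.001]
ft_force: [0.4, -1.3, -0.6]
grip_width: 0.0854
gripper_force: 0.0
```

Request:
move_arm --series '[[[-4.7,0.3,0],0],[[-4.7,0.3,0],0],[[-4.7,0.3,0],0],[[-4.7,0.3,0],0],[[-4.7,0.3,0],0],[[-4.7,0.3,0],0],[[-4.7,0.3,0],0],[[-4.7,0.3,0],0]]'

```text
clock: 20.6
position: [0.4979, -0.1081, 0.2149]
orientation: [0.75, 0.662, -0.001, -0.001]
ft_force: [-0.1, -0.4, 0.1]
grip_width: 0.0854
gripper_force: 0.0
```

Request:
move_arm --series '[[[-4.7,0.3,0],0],[[-4.7,0.3,0],0],[[-4.7,0.3,0],0],[[-4.7,0.3,0],0],[[-4.7,0.3,0],0],[[-4,0.3,0],0],[[-3,0,0],0],[[0,0,0],0]]'

```text
clock: 21.4
position: [0.4761, -0.4163, 0.214]
orientation: [0.752, 0.659, -0.002, -0.001]
ft_force: [0.7, 0.1, -0.4]
grip_width: 0.0854
gripper_force: 0.0
```

Run:
```python
from h import *
go(.475,-.410,.108,-7)
```

```text
pos [ 0.4761 -0.4163  0.214 ] psi -7.59 tilt [-0.005 -0.001 -1.   ] w 0.0854 F [ 0.7  0.1 -0.4] t 21.4
turn -0.59 tool shift [ 0.61 -0.18 10.6 ]
```

Request:
move_arm --series '[[[0.6,0,1],0],[[0,0,2],0],[[0,0,2],0],[[0,0,1],0],[[0,0,0],0],[[0,0,0],0],[[0,0,0],0]]'

```text
clock: 22.1
position: [0.4828, -0.4041, 0.1574]
orientation: [0.749, 0.663, 0.0, 0.001]
ft_force: [-0.8, -0.8, 0.9]
grip_width: 0.0856
gripper_force: 0.0
```

Run:
```python
from h import *
go(.475,-.4095,.108,-7)
shot('side','s4')
I=cv2.imread('pics/s4.png'); cv2.imwrite('pics/c4.png',cv2.resize(I[50:200,220:360],None,fx=4,fy=4))
```

```text
pos [ 0.4828 -0.4041  0.1574] psi -6.94 tilt [ 0.002 -0.001 -1.   ] w 0.0856 F [-0.8 -0.8  0.9] t 22.1
turn 0.06 tool shift [-0.64 -0.71  4.94]
```

View pics/c4.png

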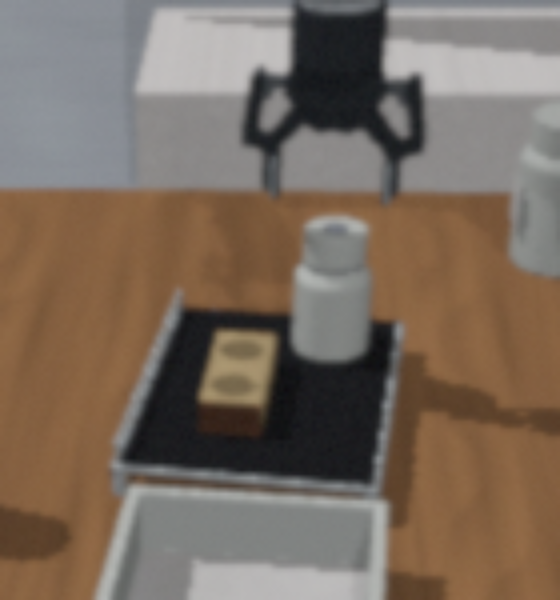

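The crop shows the bottle cap (335,230) standing alone behind the block, with the gripper above it at (332,190). I correct by 7 mm and go down onto the cap.

Request:
move_arm --series '[[[-0.6,-0.7,0],0],[[0,0,1],0],[[0,0,1.5],0],[[0,0,1.5],0],[[0,0,0.9],0],[[0,0,0],0],[[0,0,0],0]]'

```text
clock: 22.85
position: [0.4745, -0.4089, 0.1069]
orientation: [0.749, 0.663, 0.0, -0.0]
ft_force: [-0.1, -0.8, 0.1]
grip_width: 0.0852
gripper_force: 0.0
```

Run:
```python
from h import *
go(.475,-.4095,.108,-7)
```

```text
pos [ 0.4745 -0.4089  0.1069] psi -6.95 tilt [-0.  0. -1.] w 0.0852 F [-0.1 -0.8  0.1] t 22.9
turn 0.05 tool shift [-0.05  0.05 -0.11]
```

Request:
move_arm --series '[[[0,0,0],0],[[0,0,0],0],[[0,0,0],0],[[0,0,0],0],[[0,0,0],0],[[0,0,0],0],[[0,0,0],0],[[0,0,0],0]]' --gripper 0 --grip_force 40

```text
clock: 23.65
position: [0.4752, -0.4096, 0.1083]
orientation: [0.749, 0.663, 0.0, 0.001]
ft_force: [0.9, -0.9, 5.7]
grip_width: 0.0533
gripper_force: 42.3
```

Run:
```python
from h import *
go(.475,-.4095,.20,-1.7)
```

```text
pos [ 0.4752 -0.4096  0.1083] psi -6.96 tilt [ 0.002 -0.001 -1.   ] w 0.0533 F [ 0.9 -0.9  5.7] t 23.6
turn -5.26 tool shift [ 0.01 -0.02 -9.17]
```

Request:
move_arm --series '[[[0,0,-1],0],[[0,0,-2],0],[[0,0,-2.5],0],[[0,0,-2.5],0],[[0,0,-1.2],0],[[1,0,0],-2.7],[[2,0,0],-2.6],[[3,0.2,0],0]]'

```text
clock: 24.45
position: [0.4783, -0.3489, 0.1977]
orientation: [0.718, 0.696, -0.001, -0.001]
ft_force: [0.7, 1.1, -4.1]
grip_width: 0.0531
gripper_force: 43.2
```

Request:
move_arm --series '[[[4,0.2,0],0],[[4.5,0.2,0],0],[[4.5,0.2,0],0],[[4.5,0.2,0],0],[[4.5,0.2,0],0],[[4.5,0.2,0],0],[[4.5,0.2,0],0],[[4.5,0.2,0],0]]'

```text
clock: 25.25
position: [0.5041, 0.0079, 0.1982]
orientation: [0.717, 0.697, -0.001, -0.001]
ft_force: [1.5, -0.3, -3.5]
grip_width: 0.0534
gripper_force: 43.2
```

Request:
move_arm --series '[[[4.5,0.2,0],0],[[4.5,0.2,0],0],[[4.5,0,0],0],[[4,0,0],0],[[3,0,0],0],[[1.5,0,0],0],[[0,0,0],0],[[0,0,0],0]]'

```text
clock: 26.05
position: [0.5161, 0.223, 0.1984]
orientation: [0.717, 0.697, -0.002, 0.0]
ft_force: [0.5, -0.9, -4.4]
grip_width: 0.0531
gripper_force: 43.2
```

Run:
```python
from h import *
go(.5236,.2511,.080,-1.7)
```

```text
pos [0.5161 0.223  0.1984] psi -1.69 tilt [-0.002 -0.003 -1.   ] w 0.0531 F [ 0.5 -0.9 -4.4] t 26.1
turn 0.01 tool shift [ 2.83  0.67 11.84]
```

Request:
move_arm --series '[[[1.4,0.3,0],0],[[1.2,0.2,0],0],[[0,0,1.5],0],[[0,0,3],0],[[0,0,2.5],0],[[0,0,1.5],0],[[0,0,0],0],[[0,0,0],0]]'

```text
clock: 26.85
position: [0.5228, 0.2509, 0.1145]
orientation: [0.717, 0.697, 0.0, 0.0]
ft_force: [0.5, 1.2, -3.1]
grip_width: 0.0526
gripper_force: 43.2
```

Run:
```python
from h import *
go(.5236,.2511,.080,-1.7)
```

```text
pos [0.5228 0.2509 0.1145] psi -1.67 tilt [ 0.  0. -1.] w 0.0526 F [ 0.5  1.2 -3.1] t 26.9
turn 0.03 tool shift [0.02 0.08 3.45]
```

Request:
move_arm --series '[[[0,0,1],0],[[0,0,1],0],[[0,0,0.6],0],[[0,0,0.3],0],[[0,0,0.2],0],[[0,0,0.1],0],[[0,0,0],0],[[0,0,0],0]]'

```text
clock: 27.65
position: [0.5226, 0.2509, 0.0825]
orientation: [0.717, 0.697, 0.0, 0.0]
ft_force: [0.6, -0.2, -4.8]
grip_width: 0.0527
gripper_force: 43.4
```

Request:
move_arm --series '[[[0,0,0.1],0],[[0,0,0],0],[[0,0,0],0]]'

```text
clock: 27.95
position: [0.5224, 0.2507, 0.0813]
orientation: [0.717, 0.697, -0.0, 0.0]
ft_force: [0.3, 0.2, -4.0]
grip_width: 0.0528
gripper_force: 43.4
```

Request:
move_arm --series '[[[0,0,0.1],0],[[0,0,0],0],[[0,0,0],0]]'

```text
clock: 28.25
position: [0.5226, 0.2508, 0.0804]
orientation: [0.717, 0.697, 0.0, 0.0]
ft_force: [0.6, 0.8, -2.6]
grip_width: 0.0533
gripper_force: 43.5
```

Request:
move_arm --series '[[[0,0,0.1],0],[[0,0,0],0],[[0,0,0],0]]'

```text
clock: 28.55
position: [0.5227, 0.251, 0.0803]
orientation: [0.717, 0.697, 0.0, 0.0]
ft_force: [-0.6, -0.3, 5.7]
grip_width: 0.0529
gripper_force: 44.0
```

Request:
move_arm --series '[[[0,0,0],0],[[0,0,0],0],[[0,0,0],0],[[0,0,0],0],[[0,0,0],0],[[0,0,0],0]]' --gripper 100

```text
clock: 29.15
position: [0.5224, 0.2507, 0.0792]
orientation: [0.717, 0.697, -0.0, 0.0]
ft_force: [-0.1, -0.8, 0.5]
grip_width: 0.0856
gripper_force: 0.0
```

Request:
move_arm --series '[[[0,0,-1],0],[[0,0,-3],0],[[0,0,-4],0],[[0,0,-3],0],[[-2,0.2,0],1.5],[[-4,0.5,0],1.5],[[-4.5,0.7,0],0],[[-4.5,0.7,0],0]]'

```text
clock: 29.95
position: [0.5329, 0.0976, 0.1894]
orientation: [0.735, 0.678, -0.0, 0.0]
ft_force: [0.7, -0.6, -0.4]
grip_width: 0.0851
gripper_force: 0.0
```

Request:
move_arm --series '[[[-4.5,0.7,0],0],[[-4.5,0.7,0],0],[[-4.5,0.7,0],0],[[-4.5,0.7,0],0],[[-4.5,0.7,0],0],[[-4.5,0.7,0],0],[[-4.5,0.7,0],0],[[-4.5,0.7,0],0]]'

```text
clock: 30.75
position: [0.559, -0.2661, 0.1894]
orientation: [0.736, 0.677, -0.0, 0.0]
ft_force: [1.5, 0.1, 0.6]
grip_width: 0.0852
gripper_force: 0.0
```

Request:
move_arm --series '[[[-3,0,0],0],[[-1.5,0,0],0],[[0,0,0],0],[[0,0,0],0],[[0,0,0],0]]'

```text
clock: 31.25
position: [0.5569, -0.3055, 0.1895]
orientation: [0.734, 0.679, 0.001, -0.0]
ft_force: [-0.5, 0.8, -0.5]
grip_width: 0.0854
gripper_force: 0.0
```

Run:
```python
from h import *
go(.5535,-.3143,.038,-4.7)
I,D=shot('top','t5')
```

```text
pos [ 0.5569 -0.3055  0.1895] psi -4.44 tilt [ 0.     0.001 -1.   ] w 0.0854 F [-0.5  0.8 -0.5] t 31.2
turn 0.26 tool shift [-0.91 -0.27 15.15]
```

View pics/t5.png

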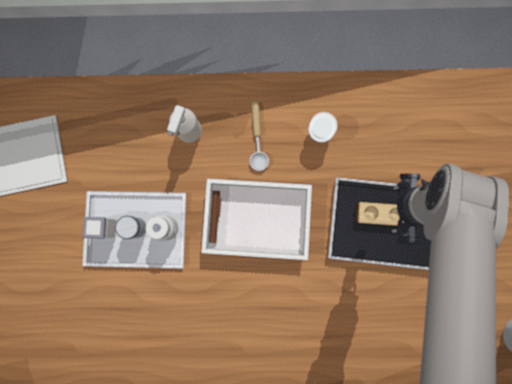

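All three jars stand upright in the tray at (95,228), (127,228) and (159,229), and the block is undisturbed at (379,213). I go down onto the block.

Request:
move_arm --series '[[[-0.9,-0.3,2],0.2],[[0,0,3],0],[[0,0,4],0],[[0,0,3],0],[[0,0,2],0],[[0,0,0.7],0],[[0,0,0],0],[[0,0,0],0]]'

```text
clock: 32.1
position: [0.5537, -0.3171, 0.0437]
orientation: [0.736, 0.677, 0.0, 0.001]
ft_force: [-0.0, -0.7, 0.5]
grip_width: 0.0854
gripper_force: 0.0
```

Run:
```python
from h import *
go(.5535,-.3143,.035,-4.7)
```

```text
pos [ 0.5537 -0.3171  0.0437] psi -4.81 tilt [ 0.002 -0.001 -1.   ] w 0.0854 F [-0.  -0.7  0.5] t 32.1
turn -0.11 tool shift [ 0.28 -0.04  0.87]
```

Request:
move_arm --series '[[[0.3,0,0.4],0],[[0,0,0.4],0],[[0,0,0],0],[[0,0,0],0]]'

```text
clock: 32.5
position: [0.5527, -0.3144, 0.0344]
orientation: [0.736, 0.676, -0.0, 0.0]
ft_force: [0.3, -0.0, -0.2]
grip_width: 0.085
gripper_force: 0.0
```

Request:
move_arm --series '[[[0,0,0],0],[[0,0,0],0],[[0,0,0],0],[[0,0,0],0],[[0,0,0],0],[[0,0,0],0],[[0,0,0],0],[[0,0,0],0]]' --gripper 0 --grip_force 30

```text
clock: 33.3
position: [0.553, -0.3145, 0.0346]
orientation: [0.736, 0.676, 0.0, 0.0]
ft_force: [0.3, -0.2, 2.1]
grip_width: 0.0497
gripper_force: 33.3
```

Run:
```python
from h import *
go(.544,.0066,.12,-4.2)
```

```text
pos [ 0.553  -0.3145  0.0346] psi -4.86 tilt [ 0.001 -0.    -1.   ] w 0.0497 F [ 0.3 -0.2  2.1] t 33.3
turn -0.66 tool shift [31.96 -3.25 -8.54]
```

Request:
move_arm --series '[[[0,0,-1],0],[[0,0,-3],0],[[0,0,-4],0],[[0,0,-2],0],[[2,-0.3,0],-0.6],[[4,-0.5,0],0],[[4.5,-0.5,0],0],[[4.5,-0.5,0],0]]'

```text
clock: 34.1
position: [0.5441, -0.1602, 0.1328]
orientation: [0.733, 0.68, -0.001, -0.002]
ft_force: [0.5, 0.5, -1.6]
grip_width: 0.0492
gripper_force: 33.0
```

Request:
move_arm --series '[[[4.5,-0.5,0],0],[[4.5,-0.5,0],0],[[4,-0.4,0],0],[[3,0,0],0],[[1,0,0],0],[[0,0,0],0],[[0,0,0],0],[[0,0,0],0]]'

```text
clock: 34.9
position: [0.5443, 0.0049, 0.1338]
orientation: [0.734, 0.679, -0.001, 0.0]
ft_force: [0.1, -0.5, -1.4]
grip_width: 0.0492
gripper_force: 33.0
```

Run:
```python
from h import *
go(.544,.0066,.0075,-4.2)
```

```text
pos [0.5443 0.0049 0.1338] psi -4.44 tilt [-0.001 -0.001 -1.   ] w 0.0492 F [ 0.1 -0.5 -1.4] t 34.9
turn -0.24 tool shift [ 0.17 -0.04 12.63]
```

Request:
move_arm --series '[[[0.2,0,1],-0.2],[[0,0,2],0],[[0,0,3],0],[[0,0,3],0],[[0,0,2],0],[[0,0,0.8],0],[[0,0,0],0],[[0,0,0],0]]'

```text
clock: 35.7
position: [0.5457, 0.009, 0.0169]
orientation: [0.732, 0.681, 0.0, 0.0]
ft_force: [-0.2, 0.3, -0.6]
grip_width: 0.0496
gripper_force: 32.9
```

Run:
```python
from h import *
go(.544,.0066,.0075,-4.2)
```

```text
pos [0.5457 0.009  0.0169] psi -4.09 tilt [ 0.001  0.    -1.   ] w 0.0496 F [-0.2  0.3 -0.6] t 35.7
turn 0.11 tool shift [-0.25 -0.15  0.94]
```

Request:
move_arm --series '[[[-0.2,-0.1,0.4],0],[[0,0,0.3],0],[[0,0,0.1],0],[[0,0,0],0],[[0,0,0],0]]'

```text
clock: 36.2
position: [0.5439, 0.0073, 0.0085]
orientation: [0.732, 0.682, 0.0, 0.0]
ft_force: [0.2, 0.8, -1.5]
grip_width: 0.0495
gripper_force: 32.9
```

Request:
move_arm --series '[[[0,0,0.1],0],[[0,0,0],0],[[0,0,0],0]]'

```text
clock: 36.5
position: [0.5438, 0.0072, 0.0073]
orientation: [0.732, 0.682, -0.0, 0.0]
ft_force: [-0.2, -0.3, -1.2]
grip_width: 0.0491
gripper_force: 32.9
```

Request:
move_arm --series '[[[0,0,0.1],0],[[0,0,0],0],[[0,0,0],0]]'

```text
clock: 36.8
position: [0.544, 0.0072, 0.0066]
orientation: [0.732, 0.682, 0.0, 0.0]
ft_force: [-0.6, -0.2, 2.8]
grip_width: 0.0492
gripper_force: 33.4
```

Request:
move_arm --series '[[[0,0,0],0],[[0,0,0],0],[[0,0,0],0],[[0,0,0],0],[[0,0,0],0],[[0,0,0],0]]' --gripper 100

```text
clock: 37.4
position: [0.5438, 0.0072, 0.0063]
orientation: [0.732, 0.682, -0.0, 0.0]
ft_force: [0.2, -0.4, 0.1]
grip_width: 0.0854
gripper_force: 0.0
```

Request:
move_arm --series '[[[0,0,-1],0],[[0,0,-3],0],[[0,0,-4],0],[[0,0,-4],0],[[0,0,-4],0],[[0,0,-2],0],[[2,-0.3,0],-2.5],[[4,-0.5,0],0]]'

```text
clock: 38.2
position: [0.5388, 0.0652, 0.1868]
orientation: [0.718, 0.696, -0.0, 0.001]
ft_force: [1.2, 0.3, -1.0]
grip_width: 0.0853
gripper_force: 0.0
```

Request:
move_arm --series '[[[4.5,-0.5,0],0],[[4.5,-0.5,0],0],[[4,-0.5,0],0],[[3,-0.5,0],0],[[2,0,0],0],[[0,0,0],0],[[0,0,0],0],[[0,0,0],0]]'

```text
clock: 39.0
position: [0.5231, 0.2463, 0.1856]
orientation: [0.717, 0.697, -0.001, 0.0]
ft_force: [-0.2, 0.1, 0.3]
grip_width: 0.0853
gripper_force: 0.0
```

Run:
```python
from h import *
go(.5226,.2509,.13,-1.67)
I,D=shot('top','t6'); W=cloud('top',D); Z=W[...,2]; v,u=np.mgrid[:384,:512]
m=(u>218)&(u<306)&(v>188)&(v<252)&(I[...,0]>I[...,2].astype(int)+30)&(Z>.02)
c=max(cv2.findContours(m.astype(np.uint8),0,cv2.CHAIN_APPROX_NONE)[0],key=cv2.contourArea).reshape(-1,2)
print(cv2.minAreaRect(np.array([ray('top',a,b,.032)[:2] for a,b in c],np.float32)))
```

```text
pos [0.5231 0.2463 0.1856] psi -1.65 tilt [-0.001 -0.002 -1.   ] w 0.0853 F [-0.2  0.1  0.3] t 39.0
turn 0.02 tool shift [ 0.46 -0.07  5.56]
((0.5433424711227417, 0.008092254400253296), (0.1267440766096115, 0.04986455664038658), 85.7709732055664)
```

View pics/t6.png

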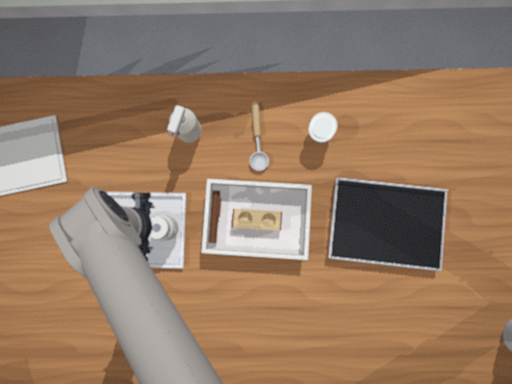

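The block lies flat in the middle of the case at (257,219), aligned within 0.1° and centred within about 2 mm. The bottle is at (160,229), under the gripper. I fetch it next.

Request:
move_arm --series '[[[0.4,0,2],0],[[0,0,2],0],[[0,0,1.5],0],[[0,0,0],0],[[0,0,0],0]]'

```text
clock: 39.55
position: [0.5236, 0.2514, 0.1314]
orientation: [0.717, 0.697, -0.0, 0.0]
ft_force: [0.6, -0.2, 0.0]
grip_width: 0.0852
gripper_force: 0.0
```

Run:
```python
from h import *
go(.5226,.2509,.0803,-1.67)
```

```text
pos [0.5236 0.2514 0.1314] psi -1.61 tilt [-0. -0. -1.] w 0.0852 F [ 0.6 -0.2  0. ] t 39.5
turn 0.06 tool shift [-0.06 -0.1   5.11]
```

Request:
move_arm --series '[[[0,-0.1,1],0],[[0,0,2],0],[[0,0,1.5],0],[[0,0,0.6],0],[[0,0,0],0],[[0,0,0],0],[[0,0,0],0]]'

```text
clock: 40.25
position: [0.5229, 0.2525, 0.0811]
orientation: [0.717, 0.697, 0.001, 0.0]
ft_force: [0.7, -0.7, 0.6]
grip_width: 0.0851
gripper_force: 0.0
```

Request:
move_arm --series '[[[0,0,0],0],[[0,0,0],0],[[0,0,0],0],[[0,0,0],0],[[0,0,0],0],[[0,0,0],0],[[0,0,0],0],[[0,0,0],0]]' --gripper 0 --grip_force 40

```text
clock: 41.05
position: [0.5228, 0.2522, 0.0809]
orientation: [0.717, 0.697, 0.0, 0.0]
ft_force: [0.1, -0.6, 7.2]
grip_width: 0.0532
gripper_force: 41.8
```

Run:
```python
from h import *
go(.4752,-.4096,.20,-6.96)
```

```text
pos [0.5228 0.2522 0.0809] psi -1.57 tilt [ 0.001  0.    -1.   ] w 0.0532 F [ 0.1 -0.6  7.2] t 41.0
turn 5.39 tool shift [-66.27   3.29 -11.91]
```

Request:
move_arm --series '[[[0,0,-1],0],[[0,0,-3],0],[[0,0,-4],0],[[0,0,-3],0],[[-1,0,-1],2.7],[[-3,0.2,0],2.7],[[-4.5,0.3,0],0],[[-4.5,0.3,0],0]]'

```text
clock: 41.85
position: [0.5149, 0.1195, 0.1984]
orientation: [0.749, 0.663, -0.002, -0.001]
ft_force: [0.6, -1.0, -4.1]
grip_width: 0.0531
gripper_force: 43.9
```

Request:
move_arm --series '[[[-4.5,0.3,0],0],[[-4.5,0.3,0],0],[[-4.5,0.3,0],0],[[-4.5,0.3,0],0],[[-4.5,0.3,0],0],[[-4.5,0.3,0],0],[[-4.5,0.3,0],0],[[-4.5,0.3,0],0]]'

```text
clock: 42.65
position: [0.4944, -0.2403, 0.1984]
orientation: [0.75, 0.662, -0.001, -0.002]
ft_force: [0.3, 0.5, -3.1]
grip_width: 0.0528
gripper_force: 43.9
```

Request:
move_arm --series '[[[-4.5,0.2,0],0],[[-4.5,0,0],0],[[-3,0,0],0],[[-2,0,0],0],[[-1,0,0],0],[[0,0,0],0],[[0,0,0],0],[[0,0,0],0]]'

```text
clock: 43.45
position: [0.4819, -0.385, 0.2003]
orientation: [0.748, 0.664, 0.001, -0.0]
ft_force: [-0.5, 0.9, -4.3]
grip_width: 0.0528
gripper_force: 43.9
```

Run:
```python
from h import *
go(.4753,-.4084,.109,-6.96)
```

```text
pos [ 0.4819 -0.385   0.2003] psi -6.77 tilt [ 0.     0.001 -1.   ] w 0.0528 F [-0.5  0.9 -4.3] t 43.5
turn 0.19 tool shift [-2.41 -0.37  9.13]
```

Request:
move_arm --series '[[[-1,-0.2,0],0.2],[[-1,-0.2,0],0],[[-0.4,0,1],0],[[0,0,2],0],[[0,0,2],0],[[0,0,1.5],0],[[0,0,0],0],[[0,0,0],0]]'

```text
clock: 44.25
position: [0.4739, -0.4111, 0.1352]
orientation: [0.75, 0.661, -0.0, -0.0]
ft_force: [0.5, 0.0, -2.7]
grip_width: 0.0527
gripper_force: 43.6
```

Run:
```python
from h import *
go(.4753,-.4084,.109,-6.96)
```

```text
pos [ 0.4739 -0.4111  0.1352] psi -7.18 tilt [-0.  0. -1.] w 0.0527 F [ 0.5  0.  -2.7] t 44.2
turn -0.22 tool shift [0.28 0.11 2.62]
```

Request:
move_arm --series '[[[0.3,0.1,0.5],-0.2],[[0,0,0.8],0],[[0,0,0.5],0],[[0,0,0.2],0],[[0,0,0],0],[[0,0,0],0]]'

```text
clock: 44.85
position: [0.4753, -0.4081, 0.1154]
orientation: [0.749, 0.663, -0.0, 0.0]
ft_force: [-0.0, 0.3, -4.5]
grip_width: 0.0532
gripper_force: 43.6
```

Run:
```python
from h import *
go(.4753,-.4084,.109,-6.96)
```

```text
pos [ 0.4753 -0.4081  0.1154] psi -6.97 tilt [ 0. -0. -1.] w 0.0532 F [-0.   0.3 -4.5] t 44.9
turn -0.01 tool shift [-0.03 -0.    0.64]
```

Request:
move_arm --series '[[[0,0,0.3],0],[[0,0,0.1],0],[[0,0,0.1],0],[[0,0,0],0],[[0,0,0],0]]'

```text
clock: 45.35
position: [0.4753, -0.408, 0.1103]
orientation: [0.749, 0.663, -0.0, 0.0]
ft_force: [-0.1, -0.1, -3.8]
grip_width: 0.0529
gripper_force: 43.6
```

Request:
move_arm --series '[[[0,0,0.1],0],[[0,0,0],0],[[0,0,0],0]]'

```text
clock: 45.65
position: [0.4752, -0.408, 0.1093]
orientation: [0.749, 0.663, -0.0, 0.0]
ft_force: [-0.3, 0.3, -4.0]
grip_width: 0.0534
gripper_force: 43.6
```

Run:
```python
from h import *
go(.4753,-.4084,.109,-6.96)
```

```text
pos [ 0.4752 -0.408   0.1093] psi -6.96 tilt [-0. -0. -1.] w 0.0534 F [-0.3  0.3 -4. ] t 45.6
turn -0.0 tool shift [-0.04  0.01  0.03]
```

Request:
move_arm --series '[[[0,0,0.1],0],[[0,0,0],0],[[0,0,0],0]]'

```text
clock: 45.95
position: [0.4755, -0.4082, 0.109]
orientation: [0.749, 0.663, -0.0, 0.0]
ft_force: [0.1, 0.3, 1.7]
grip_width: 0.0531
gripper_force: 44.2
```

Request:
move_arm --series '[[[0,0,0],0],[[0,0,0],0],[[0,0,0],0],[[0,0,0],0],[[0,0,0],0],[[0,0,0],0]]' --gripper 100

```text
clock: 46.55
position: [0.4753, -0.408, 0.1083]
orientation: [0.749, 0.663, 0.0, 0.0]
ft_force: [0.4, 0.2, 0.3]
grip_width: 0.0854
gripper_force: 0.0
```

Request:
move_arm --series '[[[0,0,-1],0],[[0,0,-3],0],[[0,0,-4],0],[[0,0,-1],0],[[2,0.1,0],-2.7],[[4,0.2,0],-2.7],[[4.7,0.2,0],0],[[4.7,0.2,0],0]]'

```text
clock: 47.35
position: [0.4892, -0.2509, 0.1967]
orientation: [0.716, 0.698, -0.0, -0.002]
ft_force: [1.1, -0.5, 0.6]
grip_width: 0.0853
gripper_force: 0.0
```

Request:
move_arm --series '[[[4.7,0.2,0],0],[[4.7,0.2,0],0],[[4.7,0.2,0],0],[[4.7,0.2,0],0],[[4.7,0.2,0],0],[[4.7,0.2,0],0],[[4.7,0.2,0],0],[[4.7,0.2,0],0]]'

```text
clock: 48.15
position: [0.5141, 0.1236, 0.197]
orientation: [0.715, 0.699, -0.001, -0.001]
ft_force: [0.5, -0.4, 0.2]
grip_width: 0.0854
gripper_force: 0.0
```

Request:
move_arm --series '[[[4.7,0.2,0],0],[[4.7,0.2,0],0],[[4.7,0.2,0],0],[[4,0,0],0],[[2,0,0],0],[[0,0,0],0],[[0,0,0],0],[[0,0,0],0]]'

```text
clock: 48.95
position: [0.5275, 0.3197, 0.1974]
orientation: [0.717, 0.697, -0.001, 0.0]
ft_force: [0.8, 0.5, 0.4]
grip_width: 0.0857
gripper_force: 0.0
```

Run:
```python
from h import *
go(.5259,.3311,.0473,-1.6)
```

```text
pos [0.5275 0.3197 0.1974] psi -1.61 tilt [-0.001 -0.002 -1.   ] w 0.0857 F [0.8 0.5 0.4] t 49.0
turn -0.01 tool shift [ 1.13 -0.19 15.01]
```

Request:
move_arm --series '[[[1.1,-0.2,1],0],[[0,0,3],0],[[0,0,3],0],[[0,0,1.5],0],[[0,0,0],0],[[0,0,0],0],[[0,0,0],0]]'

```text
clock: 49.65
position: [0.5272, 0.3334, 0.1149]
orientation: [0.717, 0.697, 0.001, 0.0]
ft_force: [0.6, 0.5, -0.0]
grip_width: 0.0856
gripper_force: 0.0
```

Run:
```python
from h import *
go(.5259,.3311,.0473,-1.6)
```

```text
pos [0.5272 0.3334 0.1149] psi -1.58 tilt [ 0.002  0.002 -1.   ] w 0.0856 F [ 0.6  0.5 -0. ] t 49.6
turn 0.02 tool shift [-0.24 -0.12  6.76]
```

Request:
move_arm --series '[[[-0.2,-0.1,1],0],[[0,0,2],0],[[0,0,2],0],[[0,0,1.2],0],[[0,0,0.5],0],[[0,0,0],0],[[0,0,0],0],[[0,0,0],0]]'

```text
clock: 50.45
position: [0.5258, 0.3312, 0.0473]
orientation: [0.717, 0.697, 0.001, 0.0]
ft_force: [-0.4, -0.5, -0.3]
grip_width: 0.0854
gripper_force: 0.0
```

Request:
move_arm --series '[[[0,0,0],0],[[0,0,0],0],[[0,0,0],0],[[0,0,0],0],[[0,0,0],0],[[0,0,0],0],[[0,0,0],0],[[0,0,0],0]]' --gripper 0 --grip_force 40

```text
clock: 51.25
position: [0.5258, 0.3309, 0.047]
orientation: [0.717, 0.697, 0.001, 0.0]
ft_force: [0.5, -1.0, 6.1]
grip_width: 0.0589
gripper_force: 43.3
```

Run:
```python
from h import *
go(.4843,-.3314,.17,-6.97)
```

```text
pos [0.5258 0.3309 0.047 ] psi -1.57 tilt [ 0.001  0.    -1.   ] w 0.0589 F [ 0.5 -1.   6.1] t 51.2
turn 5.4 tool shift [-66.24   3.92 -12.3 ]
```

Request:
move_arm --series '[[[0,0,-1],0],[[0,0,-3],0],[[0,0,-4],0],[[0,0,-3],0],[[-1,0,-1],2.7],[[-3,0.2,0],2.7],[[-4.5,0.3,0],0],[[-4.5,0.3,0],0]]'

```text
clock: 52.05
position: [0.5179, 0.1978, 0.1643]
orientation: [0.749, 0.663, -0.002, -0.0]
ft_force: [0.7, -1.1, -4.1]
grip_width: 0.0591
gripper_force: 44.9
```

Request:
move_arm --series '[[[-4.5,0.3,0],0],[[-4.5,0.3,0],0],[[-4.5,0.3,0],0],[[-4.5,0.3,0],0],[[-4.5,0.3,0],0],[[-4.5,0.3,0],0],[[-4.5,0.3,0],0],[[-4.5,0.3,0],0]]'

```text
clock: 52.85
position: [0.4972, -0.1619, 0.1646]
orientation: [0.75, 0.662, -0.001, -0.001]
ft_force: [0.4, 0.2, -3.6]
grip_width: 0.0591
gripper_force: 44.9
```

Request:
move_arm --series '[[[-4.5,0.2,0],0],[[-4.5,0.2,0],0],[[-3,0.2,0],0],[[-2,0,0],0],[[-1,0,0],0],[[0,0,0],0],[[0,0,0],0],[[0,0,0],0]]'

```text
clock: 53.65
position: [0.488, -0.3072, 0.166]
orientation: [0.748, 0.664, 0.0, -0.001]
ft_force: [0.1, 0.6, -4.6]
grip_width: 0.0591
gripper_force: 44.9
```

Run:
```python
from h import *
go(.4843,-.3314,.075,-6.97)
```

```text
pos [ 0.488  -0.3072  0.166 ] psi -6.82 tilt [-0.     0.001 -1.   ] w 0.0591 F [ 0.1  0.6 -4.6] t 53.6
turn 0.15 tool shift [-2.45 -0.08  9.1 ]
```

Request:
move_arm --series '[[[-1,0,0],0.1],[[-1,0,0],0],[[-0.2,0,0],0],[[0,0,1],0],[[0,0,1],0],[[0,0,0],0],[[0,0,0],0],[[0,0,0],0]]'

```text
clock: 54.45
position: [0.4853, -0.331, 0.1464]
orientation: [0.749, 0.662, 0.0, 0.0]
ft_force: [0.2, -0.2, -4.3]
grip_width: 0.059
gripper_force: 44.9
```

Run:
```python
from h import *
go(.4843,-.3314,.075,-6.97)
```

```text
pos [ 0.4853 -0.331   0.1464] psi -7.04 tilt [ 0. -0. -1.] w 0.059 F [ 0.2 -0.2 -4.3] t 54.5
turn -0.07 tool shift [-0.05 -0.09  7.14]
```

Request:
move_arm --series '[[[0,-0.1,1],-0.1],[[0,0,2],0],[[0,0,2],0],[[0,0,1],0],[[0,0,0.5],0],[[0,0,0],0],[[0,0,0],0],[[0,0,0],0]]'

```text
clock: 55.25
position: [0.4848, -0.3315, 0.0823]
orientation: [0.749, 0.663, 0.0, 0.001]
ft_force: [-0.2, -0.0, -3.3]
grip_width: 0.0588
gripper_force: 44.9
```

Run:
```python
from h import *
go(.4843,-.3314,.075,-6.97)
```

```text
pos [ 0.4848 -0.3315  0.0823] psi -6.96 tilt [ 0.002 -0.001 -1.   ] w 0.0588 F [-0.2 -0.  -3.3] t 55.2
turn 0.01 tool shift [ 0.01 -0.05  0.73]
```

Request:
move_arm --series '[[[0,0,0.3],0],[[0,0,0.2],0],[[0,0,0.1],0],[[0,0,0],0],[[0,0,0],0]]'

```text
clock: 55.75
position: [0.484, -0.3311, 0.0753]
orientation: [0.749, 0.663, -0.0, 0.0]
ft_force: [-0.9, -0.4, -4.4]
grip_width: 0.0593
gripper_force: 45.0
```

Request:
move_arm --series '[[[0,0,0.1],0],[[0,0,0],0],[[0,0,0],0]]'

```text
clock: 56.05
position: [0.4842, -0.3312, 0.075]
orientation: [0.749, 0.663, -0.0, 0.0]
ft_force: [-0.7, 0.3, 2.7]
grip_width: 0.0592
gripper_force: 45.2
```

Request:
move_arm --series '[[[0,0,0],0],[[0,0,0],0],[[0,0,0],0],[[0,0,0],0],[[0,0,0],0],[[0,0,0],0]]' --gripper 100

```text
clock: 56.65
position: [0.4841, -0.3311, 0.0743]
orientation: [0.749, 0.663, -0.0, 0.0]
ft_force: [0.3, -0.7, 0.5]
grip_width: 0.0853
gripper_force: 0.0
```

Request:
move_arm --series '[[[0,0,-1],0],[[0,0,-3],0],[[0,0,-4],0],[[0,0,-4],0],[[2,0.1,0],-2.7],[[4,0.2,0],-2.7],[[4.7,0.2,0],0],[[4.7,0.2,0],0]]'

```text
clock: 57.45
position: [0.4988, -0.1759, 0.1946]
orientation: [0.717, 0.697, 0.0, 0.0]
ft_force: [1.1, -0.0, 0.2]
grip_width: 0.0858
gripper_force: 0.0
```

Request:
move_arm --series '[[[4.7,0.2,0],0],[[4.7,0.2,0],0],[[4.7,0.2,0],0],[[4.7,0.2,0],0],[[4.7,0.2,0],0],[[4.7,0.2,0],0],[[4.7,0.2,0],0],[[4.7,0.2,0],0]]'

```text
clock: 58.25
position: [0.5247, 0.1997, 0.1946]
orientation: [0.716, 0.698, 0.0, 0.0]
ft_force: [2.1, -0.3, 0.2]
grip_width: 0.0853
gripper_force: 0.0
```

Request:
move_arm --series '[[[4.7,0,0],0],[[4.7,0,0],0],[[4.7,0,0],0],[[4,0,0],0],[[2,0,0],0],[[0,0,0],0],[[0,0,0],0],[[0,0,0],0]]'

```text
clock: 59.05
position: [0.5313, 0.3965, 0.1941]
orientation: [0.717, 0.697, -0.001, 0.001]
ft_force: [-0.1, 0.6, -0.1]
grip_width: 0.0855
gripper_force: 0.0
```

Run:
```python
from h import *
go(.5257,.4134,.0527,-1.5)
```

```text
pos [0.5313 0.3965 0.1941] psi -1.68 tilt [ 0.    -0.002 -1.   ] w 0.0855 F [-0.1  0.6 -0.1] t 59.0
turn -0.18 tool shift [ 1.68 -0.6  14.14]
```

Request:
move_arm --series '[[[1.5,-0.6,1],0],[[0,0,3],0],[[0,0,2],0],[[0,0,1],0],[[0,0,0],0],[[0,0,0],0],[[0,0,0],0]]'

```text
clock: 59.75
position: [0.5257, 0.4145, 0.1257]
orientation: [0.717, 0.697, 0.001, 0.0]
ft_force: [0.3, 0.4, 0.2]
grip_width: 0.085
gripper_force: 0.0
```

Run:
```python
from h import *
go(.5257,.4134,.0527,-1.5)
```

```text
pos [0.5257 0.4145 0.1257] psi -1.57 tilt [ 0.002  0.002 -1.   ] w 0.085 F [0.3 0.4 0.2] t 59.8
turn -0.07 tool shift [-0.11  0.    7.3 ]
```

Request:
move_arm --series '[[[-0.1,0,1],0],[[0,0,2],0],[[0,0,2],0],[[0,0,1.5],0],[[0,0,0.7],0],[[0,0,0],0],[[0,0,0],0],[[0,0,0],0]]'

```text
clock: 60.55
position: [0.5256, 0.4134, 0.0534]
orientation: [0.717, 0.697, 0.001, 0.0]
ft_force: [-0.5, 0.8, -1.0]
grip_width: 0.0854
gripper_force: 0.0
```

Request:
move_arm --series '[[[0,0,0],0],[[0,0,0],0],[[0,0,0],0],[[0,0,0],0],[[0,0,0],0],[[0,0,0],0],[[0,0,0],0],[[0,0,0],0]]' --gripper 0 --grip_force 30

```text
clock: 61.35
position: [0.5255, 0.413, 0.0529]
orientation: [0.717, 0.697, 0.001, 0.0]
ft_force: [0.2, -0.6, 5.6]
grip_width: 0.0537
gripper_force: 32.6
```

Run:
```python
from h import *
go(.4943,-.2464,.17,-8.37)
```

```text
pos [0.5255 0.413  0.0529] psi -1.57 tilt [ 0.001  0.001 -1.   ] w 0.0537 F [ 0.2 -0.6  5.6] t 61.4
turn 6.8 tool shift [-65.7    6.51 -11.71]
```

Request:
move_arm --series '[[[0,0,-1],0],[[0,0,-3],0],[[0,0,-4],0],[[0,0,-3],0],[[-1,0.1,-1],3.4],[[-3,0.3,0],3.4],[[-4.5,0.5,0],0],[[-4.5,0.5,0],0]]'

```text
clock: 62.15
position: [0.5215, 0.2807, 0.1713]
orientation: [0.756, 0.654, -0.001, -0.0]
ft_force: [0.1, 0.1, -2.1]
grip_width: 0.0534
gripper_force: 32.6
```

Request:
move_arm --series '[[[-4.5,0.5,0],0],[[-4.5,0.5,0],0],[[-4.5,0.5,0],0],[[-4.5,0.5,0],0],[[-4.5,0.5,0],0],[[-4.5,0.5,0],0],[[-4.5,0.5,0],0],[[-4.5,0.5,0],0]]'

```text
clock: 62.95
position: [0.5087, -0.0814, 0.1718]
orientation: [0.757, 0.654, -0.001, -0.001]
ft_force: [-0.1, 0.7, -2.4]
grip_width: 0.0538
gripper_force: 32.6
```

Request:
move_arm --series '[[[-4.5,0.5,0],0],[[-4.5,0.3,0],0],[[-3,0.2,0],0],[[-2,0,0],0],[[-0.5,0,0],0],[[0,0,0],0],[[0,0,0],0],[[0,0,0],0]]'

```text
clock: 63.75
position: [0.4994, -0.2227, 0.1723]
orientation: [0.756, 0.655, 0.0, -0.0]
ft_force: [0.6, -1.0, -2.8]
grip_width: 0.0534
gripper_force: 32.7
```

Run:
```python
from h import *
go(.4943,-.2468,.0808,-8.37)
```

```text
pos [ 0.4994 -0.2227  0.1723] psi -8.18 tilt [-0.     0.001 -1.   ] w 0.0534 F [ 0.6 -1.  -2.8] t 63.8
turn 0.19 tool shift [-2.46 -0.15  9.15]
```

Request:
move_arm --series '[[[-1,0,0],0.1],[[-1,0,0],0],[[-0.3,-0.1,0],0],[[0,0,1],0],[[0,0,1],0],[[0,0,0],0],[[0,0,0],0],[[0,0,0],0]]'

```text
clock: 64.55
position: [0.495, -0.2472, 0.1524]
orientation: [0.757, 0.653, 0.0, 0.0]
ft_force: [0.2, 0.6, -2.1]
grip_width: 0.0534
gripper_force: 32.6
```

Run:
```python
from h import *
go(.4943,-.2468,.0808,-8.37)
```

```text
pos [ 0.495  -0.2472  0.1524] psi -8.43 tilt [ 0. -0. -1.] w 0.0534 F [ 0.2  0.6 -2.1] t 64.5
turn -0.06 tool shift [ 0.03 -0.07  7.16]
```

Request:
move_arm --series '[[[0,-0.1,1],0],[[0,0,2],0],[[0,0,2],0],[[0,0,1],0],[[0,0,0.5],0],[[0,0,0],0],[[0,0,0],0],[[0,0,0],0]]'

```text
clock: 65.35
position: [0.4945, -0.2476, 0.0882]
orientation: [0.757, 0.653, 0.0, 0.001]
ft_force: [0.2, 0.5, -2.8]
grip_width: 0.0533
gripper_force: 32.6
```

Request:
move_arm --series '[[[0,0,0.3],0],[[0,0,0.2],0],[[0,0,0],0],[[0,0,0],0]]'

```text
clock: 65.75
position: [0.4936, -0.2473, 0.0823]
orientation: [0.757, 0.653, -0.0, -0.0]
ft_force: [0.7, 0.4, -3.3]
grip_width: 0.0538
gripper_force: 32.6
```

Run:
```python
from h import *
go(.4943,-.2468,.0808,-8.37)
```

```text
pos [ 0.4936 -0.2473  0.0823] psi -8.46 tilt [-0. -0. -1.] w 0.0538 F [ 0.7  0.4 -3.3] t 65.8
turn -0.09 tool shift [0.05 0.06 0.15]
```

Request:
move_arm --series '[[[0,0.05,0.1],0],[[0,0,0],0],[[0,0,0],0]]'

```text
clock: 66.05
position: [0.4942, -0.2474, 0.0813]
orientation: [0.757, 0.653, -0.0, 0.0]
ft_force: [0.4, 0.2, -2.7]
grip_width: 0.0539
gripper_force: 32.6
```

Request:
move_arm --series '[[[0,0,0.1],0],[[0,0,0],0],[[0,0,0],0]]'

```text
clock: 66.35
position: [0.4944, -0.2474, 0.0808]
orientation: [0.757, 0.653, -0.0, 0.0]
ft_force: [-0.7, 0.1, 3.2]
grip_width: 0.0536
gripper_force: 33.1
```

Contact. I release, rise, and back off towards the case so the camera has a clear view.

Request:
move_arm --series '[[[0,0,0],0],[[0,0,0],0],[[0,0,0],0],[[0,0,0],0],[[0,0,0],0],[[0,0,0],0]]' --gripper 100

```text
clock: 66.95
position: [0.4942, -0.2474, 0.0803]
orientation: [0.757, 0.653, 0.0, 0.0]
ft_force: [-0.6, 1.1, -0.0]
grip_width: 0.0856
gripper_force: 0.0
```

Request:
move_arm --series '[[[0,0,-1],0],[[0,0,-3],0],[[0,0,-4],0],[[0,0,-4],0],[[0,0,-2],0],[[3,0,0],0],[[4.5,0,0],0],[[4.5,0,0],0]]'

```text
clock: 67.75
position: [0.5121, -0.1279, 0.2215]
orientation: [0.758, 0.652, 0.0, 0.001]
ft_force: [1.3, 0.3, -0.7]
grip_width: 0.0855
gripper_force: 0.0
```

Request:
move_arm --series '[[[4.5,0,0],0],[[4.5,0,0],0],[[4.5,0,0],0],[[4.5,0,0],0],[[4,0,0],0],[[2,0,0],0],[[0,0,0],0],[[0,0,0],0]]'

```text
clock: 68.55
position: [0.5471, 0.1084, 0.2207]
orientation: [0.757, 0.653, -0.0, 0.0]
ft_force: [0.3, -0.7, -0.5]
grip_width: 0.0854
gripper_force: 0.0
```

Run:
```python
from h import *
shot('top','t7'); shot('side','s7')
for n in('t7','top0'):
    f=np.load(f'pics/{n}.npz'); I,D=f['I'],f['D']; Z=cloud('top',D)[...,2]; v,u=np.mgrid[:384,:512]; sh=(u>322)&(u<460)&(v>170)&(v<285)
    for lab,z,m in(('can',.128,(Z>.122)&(Z<.136)&(u<380)),('glass',.118,(Z>.113)&(Z<.125)&(u>380)&(u<415)),('bot',.142,(Z>.136)&(u>415))):
        c=max(cv2.findContours((sh&m).astype(np.uint8),0,cv2.CHAIN_APPROX_NONE)[0],key=cv2.contourArea)
        M=cv2.moments(c); print(n,lab,ray('top',M['m10']/M['m00'],M['m01']/M['m00'],z)[:2].round(4))
a,b=cv2.imread('pics/t7.png'),cv2.imread('pics/s7.png'); cv2.imwrite('pics/f7.png',cv2.resize(np.hstack([a[150:300],b[90:240]]),(800,117*1)) if 0 else np.vstack([cv2.resize(a[150:300,60:460],(800,300)),cv2.resize(b[90:240,180:380],(400,300)).repeat(2,1)[:, :800]]))
```

```text
t7 can [ 0.4935 -0.2474]
t7 glass [ 0.4834 -0.3298]
t7 bot [ 0.4746 -0.409 ]
top0 can [ 0.493  -0.2469]
top0 glass [ 0.483  -0.3304]
top0 bot [ 0.4746 -0.4092]
```

View pics/f7.png

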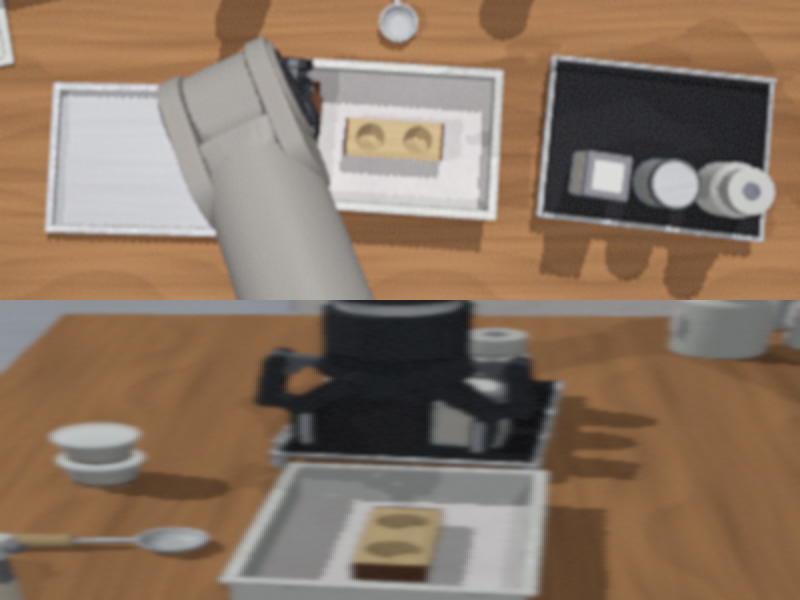

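The three jars are back within about 1 mm of where they stood, at (605,175), (670,183) and (748,190) in the picture. The block lies flat in mid-case at (393,138), and the arm touches nothing, so I hand in.

```bash
python3 -c "
from workcell import arm
print(arm.job_done())"
```

```text
the job is handed in; nothing more can be done
None
```

The job is handed in after about 69 s: the block lies flat and centred in the case along its long side, all three jars are back upright within about 1 mm of their original spots, and the mister, cups and scoop were not touched.

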